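# One turn of the glue press

### The arm

A 7-joint arm with a two-finger parallel gripper is mounted at the origin on the work surface. World frame = base frame: x ahead of the robot, y to its left, z up, the work surface at z = 0. Lengths are in m, angles in rad, forces in N, time in s.
With the tool pointing down it reaches from about 0.4 to 0.85 m from the base axis. Payload 4.5 kg.
Tool frame: the origin (TCP) lies on the centre line of the jaws, within the pads' length; the fingertips stand 14 mm ahead of it and the grasp point (between the pads) lies 5 mm behind it; y points along the fingers, x is the direction in which the jaws open and shut, and the axes are right-handed (so a half turn about y gives the same grasp; the last joint's range is limited). The gripper opens to 88 mm and grips with 3 to 60 N. Pads are 18 mm wide; open, the fingers measure 123 mm over their backs; the gripper's body (75 mm by 187 mm) begins 45 mm behind the grasp point.
Start: joints at [1.165, 0.689, -0.195, 1.565, 0.157, 0.902, -0.215], TCP at [0.266, -0.566, 0.253] pointing down, gripper open.
Joint ranges: [-3.01, 3.01], [-0.46, 2.08], [-1.47, 1.51], [0.13, 2.56], [-1, 4.14], [0.04, 2.09], [-2.66, 2.66]. Speed limits (rad/s): [2.57, 2.57, 3.14, 3.14, 3.14, 3.14, 3.14].

### API

Orientations are given as a rotation vector (axis times angle).
In Python, from station import monitor, vision, sign_off gives the robot as it stands.
- The arm moves only by the tool jog_arm, never from a script. Its argument "steps" is text: rows parted by semicolons, each of 4 numbers parted by spaces: the shift along the tool's x, y, z in mm, then the turn about the tool's y in rad. A call has 1 to 10 rows; each row shifts and turns the commanded pose from where the row before left it, along the tool's axes as they then stand; what a row does not reach is not made up. A row lasts 1/8 s, in which the tool goes at most 62.5 mm and 10.7 degrees, less where a joint would pass 70% of its speed; a pose out of reach is approached as far as the arm can. A call with a gripper value outside its range is refused whole. "hand" is the opening, from 0 (shut) to 1 (fully open), set as the call begins (left out, the last holds). The fingers move at their own pace and stop on an object; the grip force is fixed at half the most. Time passes only in rows, so rows that do not move let the fingers close. It gives the time, the measured TCP pose, the force and the opening at its end, in the units of the state.
- monitor.read_state(): the state, without advancing time (a new reading comes with each control period).
- vision.camera(name): name is "side" or "top"; returns a dict with "pixels" (384x512x3 uint8, red, green, blue), "z_map" (384x512 float32, m along the optical axis (not along the pixel's ray), 0 where there is no reading), "mtx" (3x3 intrinsics, pixels), "rvec" (rotation vector, rad) and "tvec" (3), from world to camera coordinates, as OpenCV has them. Camera axes: x right, y down, z forward; pixel columns grow to the right and rows downward; lengths in m; the calibration is good to about 2 mm. A picture is of the moment at which its call begins.
- sign_off(): hands the job in, once; it reports no verdict.
The state is a dict: "time": time; "joint_positions": joint angles; "dq": joint speeds; "joint_torque": joint torques, N m; "ee_pos": TCP position; "tool_rot": TCP orientation; "ft_force": force on the tool from outside, world axes, zero at the start; "moment": the same for the moment, N m; "finger_gap": opening from 0.0 (shut) to 1.0 (fully open).
Only numpy, scipy, OpenCV 4.12 (cv2) and the standard library are available. Lean on these libraries where they do the work, as an engineer would, in place of code of your own. Each camera call takes 0.05 s, during which the arm holds its last target. There are 200 camera calls.

### The job

A repaired appliance case sits glued in the small press. Push the press's hand wheel round by its upright red handle through exactly one full turn, clockwise as seen from above, so that the handle stops where it started; then move clear. Push gently with the fingertips or the outside of the fingers: do not grip the handle, and leave the tools and parts lying round the press alone.

Things in the scene. Friction and masses are not known exactly. Their poses are not given: they have to be found in the camera images.
- wheel (a joint): turn angle of the hand wheel about its vertical axis, rad; grows clockwise as seen from above, and one turn is 6.283. It starts anywhere from -2.75 to 2.75, far from its stops. The wheel is stiff (about 2 to 3 N at the handle), stays where it is left and turns freely well past what this job needs. Each turn lowers the padded press plate below by 3 mm; the wheel itself stays at its height.
- hub (a point): centre of the hand wheel, on its axis, in the plane of the rim, 225 mm above the table. The steel wheel has a rim of 70 mm radius to the middle of its 14 mm thick bar, four thin spokes (the one to the handle is red), lying flat in the rim's plane, and a hub 36 mm across whose top is 13 mm above this point. Nothing of the press stands higher than the hub but the handle. The wheel lies on top of a green press, 170 x 230 mm on the table.
- handle: the red handle of the wheel: an upright round post, 20 mm across and 60 mm tall, fixed on the rim 70 mm from the axis; it is a sleeve that spins freely on its own axis, as crank handles do. Its origin is at the middle of the post, 33 mm above the plane of the rim; the post's top is 30 mm above its origin and the rim's upper face 26 mm below it.
- press: the green press on the table: base 170 x 230 x 20 mm, two columns, a crosshead whose top is at 205 mm, and the glued green and white case between. Origin at the centre of its underside, below the wheel's axis. It is fixed to the table.
- screwdriver: loose screwdriver with a green handle, 170 mm long, lying in front of the press; its origin is on its underside
- multimeter: loose yellow multimeter, 75 x 140 x 34 mm, lying to the left of the press; origin at the centre of its underside
- glue: loose white glue bottle with a red cap, 38 mm across, 110 mm tall, standing behind the press; origin at the centre of its underside
- jar: loose amber jar with a steel lid, 56 mm across, 65 mm tall, standing behind the press; origin at the centre of its underside
- tape: loose black ring of tape, 76 mm across, 19 mm high, lying to the right of the press; origin at the centre of its underside
- plug: loose orange plug, 34 x 26 x 22 mm, in front of the press; origin at the centre of its underside
- switch: loose black and red switch, 30 x 22 x 24 mm, in front of the press; origin at the centre of its underside

How it is judged:
On the way:
1. the fingers push the handle past the far side of the wheel, about half a turn from its start (distance of handle from where it was at the start of the episode above 0.12 m and contact force between the fingers and handle above 0.3 N), for 0.02 s.
At the end, for the whole second after the job is handed in: The wheel has gone round exactly once clockwise: its handle is back within 14 mm of where it started (about 11 degrees), one turn on and not none or two, and the wheel is at rest (value of joint wheel between 3.24 and 9.32 rad and distance of handle from where it was at the start of the episode below 0.014 m and velocity of joint wheel between -0.05 and 0.05 rad/s); the robot touches nothing.
It fails at once if the handle is gripped or shoved hard (over 30 N) (contact force between the fingers and handle above 30 N).
It fails at once if a thing lying round the press is moved by more than 20 mm or lifted (distance of any of screwdriver, multimeter, glue, jar, tape, plug, switch from where it was at the start of the episode above 0.02 m).
It also fails if it takes over 54 s, if anything falls off the work surface, if the arm or the gripper's body presses on something with over 40 N, if the wrist force passes 120 N, or if a joint passes its speed limit or range.

## Working session

There is one attempt and no reset: what is moved stays moved. The work goes in short steps, Python scripts to look and compute and a tool call to move; the robot and the scene stay as the last step left them, time stands still between calls to the robot, and variables do not carry over. Pictures are saved under pics/ and viewed, about 8 in all and at most 12, crops included, and the job is handed in when it is done.

Besides the shell and the picture viewer there is one more tool, called after ">>>" as a command line: name --argument value ..., lists and objects as JSON in quotes. jog_arm: Moves the arm, as the interface text tells. Its arguments: {"type":"object","properties":{"steps":{"type":"string"},"hand":{"type":"number"}},"required":["steps"]}

```bash
mkdir -p pics; cat > h.py <<'E'
import numpy as np, cv2
from station import monitor, vision, sign_off
from scipy.spatial.transform import Rotation as R
def world(c,mask):
    v,u=np.nonzero(mask&(c["z_map"]>0)); z=c["z_map"][v,u]; K=np.array(c["mtx"])
    p=np.c_[(u-K[0,2])/K[0,0]*z,(v-K[1,2])/K[1,1]*z,z]
    return (p-np.ravel(c["tvec"]))@R.from_rotvec(np.ravel(c["rvec"])).as_matrix(), u,v
def red(c):
    h=cv2.cvtColor(c["pixels"],cv2.COLOR_RGB2HSV); return ((h[...,0]<6)|(h[...,0]>174))&(h[...,1]>150)&(h[...,2]>70)
E
python3 - <<'E'
from h import *
ims=[]
s=monitor.read_state(); print({k:np.round(v,3) for k,v in s.items()}); print(R.from_rotvec(s["tool_rot"]).as_matrix().round(3))
for n in("top","side"):
    c=vision.camera(n); np.savez("c_"+n,**c); ims.append(c["pixels"])
    cv2.imwrite(f"pics/{n}0.png",c["pixels"][...,::-1])
    p,u,v=world(c,red(c)); k=(p[:,2]>.222)&(p[:,2]<.31); print(n,k.sum(),p[k].mean(0),p[k].min(0),p[k].max(0))
    t=k&(p[:,2]>.28); print("top pts",t.sum(),p[t].mean(0) if t.any() else None)
    print("cam",-R.from_rotvec(np.ravel(c["rvec"])).as_matrix().T@np.ravel(c["tvec"]))
E
```

```text
{'time': np.float64(0.0), 'joint_positions': array([ 1.165,  0.69 , -0.194,  1.566,  0.157,  0.902, -0.215]), 'dq': array([ 0.001, -0.   , -0.001, -0.   ,  0.002, -0.001,  0.001]), 'joint_torque': array([-0.0000e+00, -5.2756e+01, -1.2670e+00, -1.5343e+01, -5.3000e-02,
        7.0000e-03,  0.0000e+00]), 'ee_pos': array([ 0.266, -0.565,  0.252]), 'tool_rot': array([-1.385,  0.881, -0.878]), 'ft_force': array([ 0.423, -0.207, -0.315]), 'moment': array([ 0.008, -0.031, -0.013]), 'finger_gap': np.float64(1.002)}
[[ 0.426 -0.001  0.905]
 [-0.905  0.002  0.426]
 [-0.002 -1.    -0.   ]]
top 165 [0.57828578 0.00472408 0.2623913 ] [ 0.5481632  -0.01835679  0.22636061] [0.59913035 0.0229382  0.29139012]
top pts 90 [0.58999649 0.01374467 0.28789385]
cam [0.55832554 0.05760821 0.91901778]
side 274 [0.58321345 0.00656831 0.26176939] [ 0.55786206 -0.01325757  0.22827164] [0.59559474 0.02084533 0.28981746]
top pts 67 [0.58641084 0.00984853 0.28621326]
cam [ 0.09737029 -0.39872626  0.64654407]
```

```bash
python3 - <<'E'
from h import *
for n in("top","side"):
    c=dict(np.load(f"c_{n}.npz")); p,u,v=world(c,np.ones((384,512),bool))
    # rim plane points: z 0.222..0.236, non-red
    m=red(c)[v,u]; k=(p[:,2]>.222)&(p[:,2]<.242)&(~m)&(np.hypot(p[:,0]-.55,p[:,1])<.16)
    x,y=p[k,0],p[k,1]
    for _ in range(6):
        A=np.c_[2*x,2*y,np.ones_like(x)]; s=np.linalg.lstsq(A,x*x+y*y,rcond=None)[0]; r=np.sqrt(s[2]+s[0]**2+s[1]**2)
        e=abs(np.hypot(x-s[0],y-s[1])-.07); q=e<.012; 
        if q.sum()>50:x,y=x[q],y[q]
    print(n,k.sum(),len(x),s[:2],r)
    t=(p[:,2]>.283)&(p[:,2]<.3)&(m); print("top face",t.sum(),p[t].mean(0), np.median(p[t],0))
    hub=(p[:,2]>.233)&(p[:,2]<.245)&~m&(np.hypot(p[:,0]-s[0],p[:,1]-s[1])<.03);print("hub",hub.sum(),p[hub].mean(0))
a=cv2.imread("pics/top0.png");cv2.imwrite("pics/a.png",a)
E
```

```text
top 2159 1552 [ 0.53544622 -0.02901521] 0.06916491802403209
top face 89 [0.59001492 0.01364497 0.28797065] [0.5899523  0.0139392  0.28821375]
hub 263 [ 0.53531779 -0.02948728  0.23836238]
side 2266 1593 [ 0.53148195 -0.0326426 ] 0.06900904750046749
top face 53 [0.58674634 0.01047965 0.28736962] [0.58635624 0.01025783 0.28780626]
hub 227 [ 0.53270389 -0.03188617  0.23806404]
```

View pics/top0.png

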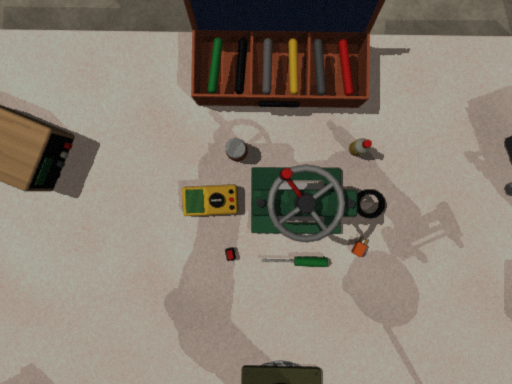

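View pics/side0.png

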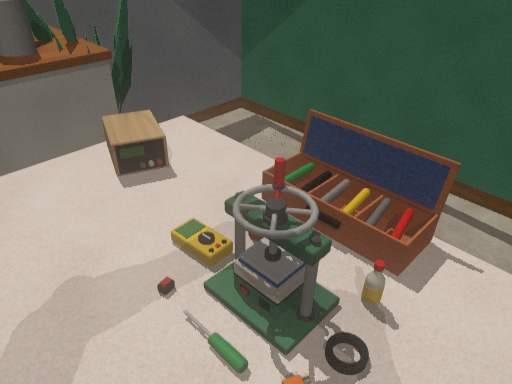

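The top view shows the wheel at about pixel (307,203), with the red handle at (287,174). The hub is near (0.534, -0.031) and the handle near 38° on the far-left side. The side view agrees, with the handle top at about (280,165). I'll close the fingers, lift, and travel to a hover point behind the handle.

>>> jog_arm --steps "0 -40 0 0;0 -40 0 0;-27 0 33 0;-27 0 33 0;-27 0 33 0;-27 0 33 0;-27 0 33 0;-27 0 33 0;-27 0 33 0;-27 0 33 0" --hand 0

```text
time: 1.35
ee_pos: [0.4133, -0.2563, 0.3325]
tool_rot: [-1.386, 0.88, -0.879]
ft_force: [-0.0, -0.5, 0.3]
finger_gap: 0.004
```

>>> jog_arm --steps "-27 0 33 0;-27 0 33 0;-27 0 33 0;-27 0 33 0;-27 0 33 0;-27 0 33 0;-27 0 33 0;-27 0 33 0;0 0 0 -0.16;0 0 0 -0.16"

```text
time: 2.6
ee_pos: [0.5597, 0.051, 0.3321]
tool_rot: [-1.479, 0.629, -0.628]
ft_force: [0.3, -0.7, -0.8]
finger_gap: 0.009
```

>>> jog_arm --steps "0 0 0 -0.16;0 0 0 -0.16;0 0 0 -0.16;0 0 0 -0.16;0 0 0 -0.16;0 0 0 0;0 0 0 0"

```text
time: 3.48
ee_pos: [0.5598, 0.05, 0.3325]
tool_rot: [-1.571, 0.011, -0.01]
ft_force: [0.8, 0.7, -0.0]
finger_gap: 0.001
```

```bash
cat > plan.py <<'E'
import numpy as np
from scipy.optimize import brentq
H=np.array([.534,-.0305])*1e3; a,b,r=17.5,9.,10.
def tcp(deg):
    th=np.radians(deg); h=H+70*np.array([np.cos(th),np.sin(th)]); t=np.array([np.sin(th),-np.cos(th)])
    s=np.array([a*np.tanh(2.5*t[0]),b*np.tanh(2.5*t[1])])   # smoothed contact point on rectangle
    def gap(d):
        q=np.abs(s+t*d)-[a,b]; return np.hypot(*np.maximum(q,0))+min(q.max(),0)-r
    d=brentq(gap,0,60); c=h-(s+t*d)
    q=s+t*d; n=q-np.clip(q,[-a,-b],[a,b]); n/=np.hypot(*n)
    return c,np.degrees(np.arccos(n@t))
if __name__=="__main__":
    import sys
    cur=np.array([float(x) for x in sys.argv[1:3]]); st,step=float(sys.argv[3]),float(sys.argv[4]); out=[];acc=[];mx=0
    for k in range(int(sys.argv[5])):
        c,tilt=tcp(st-step*k); d=np.round(c-cur,1); cur=cur+d; out.append(f"{d[0]:g} 0 {d[1]:g} 0"); mx=max(mx,tilt)
        if len(out)==10: print(";".join(out),"| ends",st-step*k,cur.round(1)); out=[]
    print(";".join(out),cur.round(1),"maxtilt",mx)
E
python3 plan.py 559.8 50.0 42 4 90
```

```text
2.5 0 -16.8 0;4 0 -3.1 0;4 0 -3.4 0;3.8 0 -3.7 0;3.9 0 -3.9 0;4 0 -4.4 0;3.9 0 -4.6 0;4 0 -4.7 0;4.1 0 -4.7 0;4.1 0 -4.9 0 | ends 6.0 [598.1  -4.2]
4 0 -4.9 0;3.7 0 -4.8 0;3.4 0 -4.9 0;2.7 0 -4.9 0;2 0 -4.7 0;1.3 0 -4.7 0;0.7 0 -4.6 0;-0.1 0 -4.6 0;-0.7 0 -4.7 0;-1.3 0 -4.6 0 | ends -34.0 [613.8 -51.6]
-1.8 0 -4.5 0;-2.2 0 -4.4 0;-2.7 0 -4.2 0;-2.9 0 -4 0;-3.2 0 -3.9 0;-3.6 0 -3.6 0;-3.7 0 -3.5 0;-4 0 -3.3 0;-4.3 0 -3.3 0;-4.6 0 -3.2 0 | ends -74.0 [580.8 -89.5]
-4.7 0 -3 0;-4.9 0 -2.9 0;-4.8 0 -2.7 0;-4.9 0 -2.4 0;-4.9 0 -2.1 0;-4.8 0 -1.7 0;-4.9 0 -1.1 0;-4.7 0 -0.7 0;-4.7 0 -0.2 0;-4.8 0 0.5 0 | ends -114.0 [ 532.7 -105.8]
-4.7 0 0.9 0;-4.7 0 1.4 0;-4.6 0 1.8 0;-4.5 0 2.2 0;-4.3 0 2.5 0;-4.2 0 2.8 0;-4 0 3.1 0;-4 0 3.4 0;-3.8 0 3.7 0;-3.9 0 3.9 0 | ends -154.0 [490.  -80.1]
-4 0 4.4 0;-3.9 0 4.6 0;-4 0 4.7 0;-4.1 0 4.7 0;-4.1 0 4.9 0;-4 0 4.9 0;-3.7 0 4.8 0;-3.4 0 4.9 0;-2.7 0 4.9 0;-2 0 4.7 0 | ends -194.0 [454.1 -32.6]
-1.3 0 4.7 0;-0.7 0 4.6 0;0.1 0 4.6 0;0.7 0 4.7 0;1.3 0 4.6 0;1.8 0 4.5 0;2.2 0 4.4 0;2.7 0 4.2 0;2.9 0 4 0;3.2 0 3.9 0 | ends -234.0 [467.   11.6]
3.6 0 3.6 0;3.7 0 3.5 0;4 0 3.3 0;4.3 0 3.3 0;4.6 0 3.2 0;4.7 0 3 0;4.9 0 2.9 0;4.8 0 2.7 0;4.9 0 2.4 0;4.9 0 2.1 0 | ends -274.0 [511.4  41.6]
4.8 0 1.7 0;4.9 0 1.1 0;4.7 0 0.7 0;4.7 0 0.2 0;4.8 0 -0.5 0;4.7 0 -0.9 0;4.7 0 -1.4 0;4.6 0 -1.8 0;4.5 0 -2.2 0;4.3 0 -2.5 0 | ends -314.0 [558.1  36. ]
 [558.1  36. ] maxtilt 22.000000000000014
```

>>> jog_arm --steps "0 25 0 -0.01;0 25 0 0;0 22 0 0;0 0 0 0;0 0 0 0"

```text
time: 4.1
ee_pos: [0.5604, 0.0505, 0.2616]
tool_rot: [-1.571, 0.0, -0.002]
ft_force: [-0.2, 0.8, 0.6]
finger_gap: 0.002
```

```bash
python3 - <<'E'
from h import *
c=vision.camera("side"); cv2.imwrite("pics/b.png",cv2.resize(c["pixels"][60:300,150:420,::-1],None,fx=2.5,fy=2.5))
s=monitor.read_state(); print(s["ee_pos"],s["tool_rot"],s["ft_force"],s["joint_positions"])
E
```

```text
[0.56060139 0.05050747 0.26178303] [-1.57047613e+00 -3.44265473e-04 -2.74952347e-03] [-0.25565951  0.7692767   0.46178051] [ 0.1477353   0.63390001 -0.53866607  1.73693095  0.40510236  0.88139134
 -0.56820183]
```

View pics/b.png

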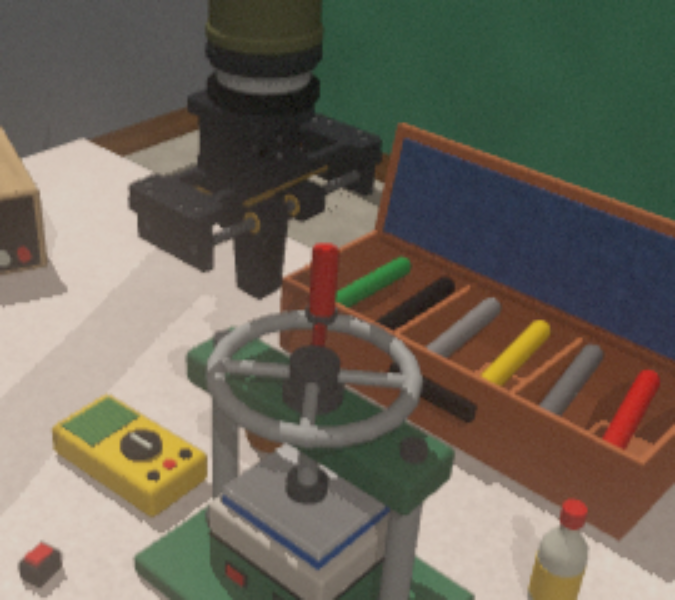

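The closed fingers (tip near (260,290) in the crop) stand just behind the handle (322,290) on its counter-clockwise side. I'll make contact now.

>>> jog_arm --steps "0.5 0 -6 0;0.5 0 -6 0;1 0 -5 0;4 0 -3 0;4 0 -3.5 0;4 0 -3.5 0;4 0 -4 0;0 0 0 0"

```text
time: 5.15
ee_pos: [0.5786, 0.0187, 0.2607]
tool_rot: [-1.571, 0.001, -0.002]
ft_force: [-0.5, 1.2, 0.3]
finger_gap: 0.002
```

```bash
cat >> h.py <<'E'
def look(name=None):
    c=vision.camera("side"); p,u,v=world(c,red(c)); k=(p[:,2]>.24)&(p[:,2]<.295)&(np.hypot(p[:,0]-.534,p[:,1]+.03)<.1)
    q=p[k]; print("n",k.sum())
    if k.any():
        m=np.median(q,0)[:2]-np.array([.5325,-.032]); print("angle",np.degrees(np.arctan2(m[1],m[0])),"r",np.hypot(*m), np.median(q,0))
    s=monitor.read_state(); print(s["time"],s["ee_pos"].round(4),s["ft_force"].round(2),s["joint_positions"].round(2))
    if name: cv2.imwrite(f"pics/{name}.png",cv2.resize(c["pixels"][60:300,150:420,::-1],None,fx=2.5,fy=2.5))
E
python3 -c "
from h import *
look()"
```

```text
n 263
angle 23.24355058336086 r 0.06537909454243634 [ 0.59257264 -0.00619877  0.26871278]
5.2 [0.5785 0.0187 0.2607] [-0.16  0.11 -0.06] [ 0.2   0.66 -0.54  1.69  0.41  0.91 -0.5 ]
```

The handle is moving as planned, so I'll continue round.

>>> jog_arm --steps "4 0 -4.4 0;3.9 0 -4.6 0;4 0 -4.7 0;4.1 0 -4.7 0;4.1 0 -4.9 0;4 0 -4.9 0;3.7 0 -4.8 0;3.4 0 -4.9 0;2.7 0 -4.9 0;2 0 -4.7 0"

```text
time: 6.45
ee_pos: [0.614, -0.0287, 0.2608]
tool_rot: [-1.571, 0.001, -0.001]
ft_force: [-0.9, 2.4, 1.8]
finger_gap: 0.004
```

>>> jog_arm --steps "1.3 0 -4.7 0;0.7 0 -4.6 0;-0.1 0 -4.6 0;-0.7 0 -4.7 0;-1.3 0 -4.6 0;-1.8 0 -4.5 0;-2.2 0 -4.4 0;-2.7 0 -4.2 0;-2.9 0 -4 0;-3.2 0 -3.9 0"

```text
time: 7.7
ee_pos: [0.6007, -0.073, 0.2607]
tool_rot: [-1.571, 0.001, -0.001]
ft_force: [1.9, 1.4, -1.3]
finger_gap: 0.006
```

```bash
python3 -c "
from h import *
look('c')"; python3 plan.py 0 0 -54 4 1
```

```text
n 324
angle -59.340970904457606 r 0.06947464543269494 [ 0.56792706 -0.09176328  0.26991045]
7.75 [ 0.6002 -0.0739  0.2607] [-0.11  0.14 -0.55] [ 0.35  0.69 -0.54  1.61  0.42  0.96 -0.34]
601 0 -72.6 0 [601.  -72.6] maxtilt 2.1659994870228934
```

View pics/c.png

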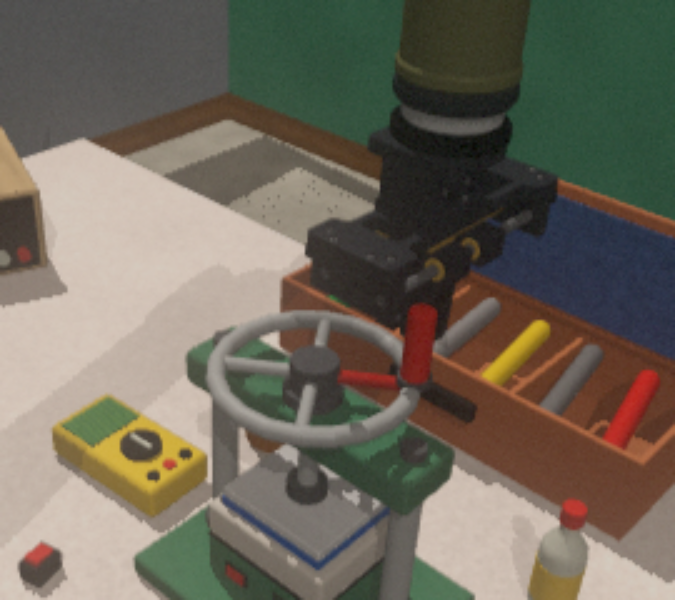

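The fingers (430,315) are pushing the handle (418,345) cleanly from behind, with low force. I'll continue with the planned rows.

>>> jog_arm --steps "-3.6 0 -3.6 0;-3.7 0 -3.5 0;-4 0 -3.3 0;-4.3 0 -3.3 0;-4.6 0 -3.2 0;-4.7 0 -3 0;-4.9 0 -2.9 0;-4.8 0 -2.7 0;-4.9 0 -2.4 0;-4.9 0 -2.1 0"

```text
time: 9.0
ee_pos: [0.5561, -0.1027, 0.2608]
tool_rot: [-1.571, 0.001, -0.001]
ft_force: [1.6, 0.6, -0.2]
finger_gap: 0.007
```

>>> jog_arm --steps "-4.8 0 -1.7 0;-4.9 0 -1.1 0;-4.7 0 -0.7 0;-4.7 0 -0.2 0;-4.8 0 0.5 0;-4.7 0 0.9 0;-4.7 0 1.4 0;-4.6 0 1.8 0;-4.5 0 2.2 0;-4.3 0 2.5 0"

```text
time: 10.25
ee_pos: [0.5093, -0.0969, 0.2607]
tool_rot: [-1.571, 0.001, -0.001]
ft_force: [1.3, -1.4, -0.3]
finger_gap: 0.003
```

```bash
python3 -c "
from h import *
look()"; python3 plan.py 0 0 -134 4 1
```

```text
n 121
angle -132.9787782223193 r 0.07565991934065218 [ 0.48092056 -0.08735327  0.25105449]
10.3 [ 0.5085 -0.0965  0.2606] [ 0.73 -1.52  0.41] [ 0.45  0.58 -0.56  1.86  0.41  0.81 -0.33]
509.9 0 -97 0 [509.9 -97. ] maxtilt 1.4854589347171192
```

>>> jog_arm --steps "-4.2 0 2.8 0;-4 0 3.1 0;-4 0 3.4 0;-3.8 0 3.7 0;-3.9 0 3.9 0;-4 0 4.4 0;-3.9 0 4.6 0;-4 0 4.7 0;-4.1 0 4.7 0;-4.1 0 4.9 0"

```text
time: 11.55
ee_pos: [0.4691, -0.0563, 0.2606]
tool_rot: [-1.571, 0.001, -0.0]
ft_force: [-0.1, -1.6, -0.3]
finger_gap: 0.007
```

>>> jog_arm --steps "-4 0 4.9 0;-3.7 0 4.8 0;-3.4 0 4.9 0;-2.7 0 4.9 0;-2 0 4.7 0;-1.3 0 4.7 0;-0.7 0 4.6 0;0.1 0 4.6 0;0.7 0 4.7 0;1.3 0 4.6 0"

```text
time: 12.8
ee_pos: [0.4538, -0.0089, 0.2606]
tool_rot: [-1.571, 0.001, -0.0]
ft_force: [-1.0, -1.6, 0.4]
finger_gap: 0.007
```

```bash
python3 -c "
from h import *
look()"; python3 plan.py 0 0 -214 4 1
```

```text
n 0
12.85 [ 0.4542 -0.008   0.2607] [-0.67 -1.21 -0.35] [ 0.29  0.5  -0.57  2.04  0.41  0.71 -0.53]
454.2 0 -9.4 0 [454.2  -9.4] maxtilt 8.70064675884549
```

The handle is hidden behind the gripper from this view, but the force still shows contact. I'll continue and look again.

>>> jog_arm --steps "1.8 0 4.5 0;2.2 0 4.4 0;2.7 0 4.2 0;2.9 0 4 0;3.2 0 3.9 0;3.6 0 3.6 0;3.7 0 3.5 0;4 0 3.3 0;4.3 0 3.3 0;4.6 0 3.2 0"

```text
time: 14.1
ee_pos: [0.4874, 0.029, 0.2607]
tool_rot: [-1.571, 0.001, -0.001]
ft_force: [-2.6, -0.1, -1.5]
finger_gap: 0.005
```

```bash
python3 -c "
from h import *
look('d')"; python3 plan.py 0 0 -254 4 1
```

```text
n 34
angle 107.48509088931577 r 0.06274689487921435 [0.51364722 0.02784769 0.26040362]
14.15 [0.4883 0.0296 0.2608] [-1.59 -0.46 -1.67] [ 0.2   0.54 -0.56  1.95  0.41  0.76 -0.59]
487.2 0 28.5 0 [487.2  28.5] maxtilt 15.999999999999972
```

View pics/d.png

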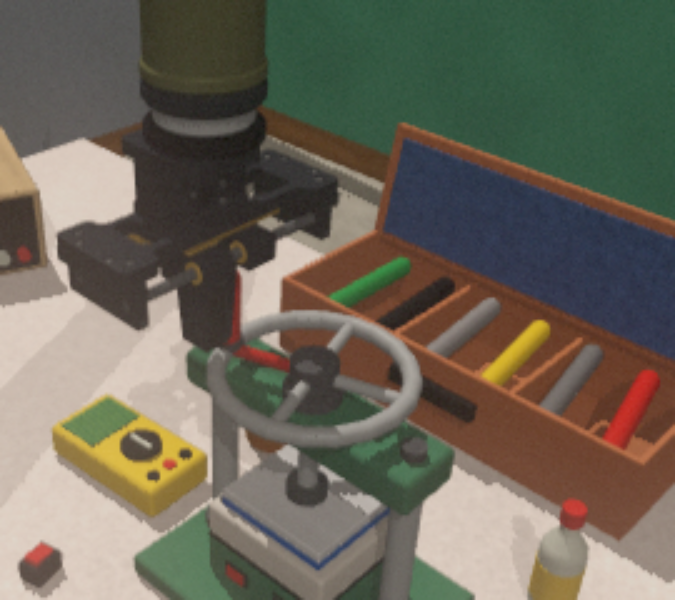

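The handle (238,320) is still ahead of the fingers (205,310). I'll continue to about 8° short of the goal.

>>> jog_arm --steps "4.7 0 3 0;4.9 0 2.9 0;4.8 0 2.7 0;4.9 0 2.4 0;4.9 0 2.1 0;4.8 0 1.7 0;4.9 0 1.1 0;4.7 0 0.7 0;4.7 0 0.2 0;4.8 0 -0.5 0"

```text
time: 15.4
ee_pos: [0.5355, 0.0449, 0.2608]
tool_rot: [-1.571, 0.001, -0.001]
ft_force: [-1.6, -0.6, 0.2]
finger_gap: 0.002
```

>>> jog_arm --steps "4.7 0 -0.9 0;4.7 0 -1.4 0;4.6 0 -1.8 0;4.5 0 -2.2 0;4.3 0 -2.5 0;0 0 0 0"

```text
time: 16.15
ee_pos: [0.5588, 0.0358, 0.2607]
tool_rot: [-1.571, 0.0, -0.002]
ft_force: [-0.0, -0.2, 0.7]
finger_gap: 0.002
```

```bash
python3 -c "
from h import *
look()
c=dict(np.load('c_side.npz')); d=vision.camera('side')
for x in(c,d):
    p,u,v=world(x,red(x)); k=(p[:,2]>.262)&(p[:,2]<.295)&(np.hypot(p[:,0]-.534,p[:,1]+.03)<.1); q=p[k]; print(k.sum(),np.median(q,0),u[k].min(),u[k].max(),v[k].min())
"; python3 plan.py 558.1 36 -318 4 2
```

```text
n 254
angle 45.892501295359814 r 0.06510476971973064 [0.57781336 0.01474752 0.26738239]
16.2 [0.5587 0.0358 0.2608] [-0.47  0.3   0.24] [ 0.18  0.63 -0.54  1.75  0.41  0.88 -0.55]
143 [0.58533226 0.00732225 0.2790568 ] 275 284 158
153 [0.57817921 0.01490288 0.27758353] 269 279 158
4.2 0 -2.8 0;4 0 -3.1 0 [566.3  30.1] maxtilt 5.753213834961299
```

About 10 mm (8°) remain, which matches the plan, so two more rows and then back off.

>>> jog_arm --steps "4.2 0 -2.8 0;4 0 -3.1 0;0 0 0 0;-4 0 6 0;-4 0 10 0;-3 0 10 0;0 -30 0 0;0 -40 0 0;0 0 0 0"

```text
time: 17.38
ee_pos: [0.5567, 0.0579, 0.3337]
tool_rot: [-1.569, -0.005, -0.005]
ft_force: [0.3, -0.2, -0.3]
finger_gap: 0.008
```

```bash
python3 -c "
from h import *
look('e')
c=dict(np.load('c_side.npz')); d=vision.camera('side')
for x in(c,d):
    p,u,v=world(x,red(x)); k=(p[:,2]>.262)&(p[:,2]<.295)&(np.hypot(p[:,0]-.534,p[:,1]+.03)<.1); q=p[k]; print(k.sum(),np.median(q,0),u[k].min(),u[k].max(),v[k].min())
"
```

```text
n 248
angle 37.48683237701512 r 0.06511293883290897 [0.58416668 0.00762637 0.26785628]
17.425 [0.5557 0.0572 0.3319] [-0.43 -0.03 -0.07] [ 0.16  0.55 -0.58  1.65  0.34  1.04 -0.52]
143 [0.58533226 0.00732225 0.2790568 ] 275 284 158
154 [0.58455944 0.00796206 0.27928179] 275 285 158
```

View pics/e.png

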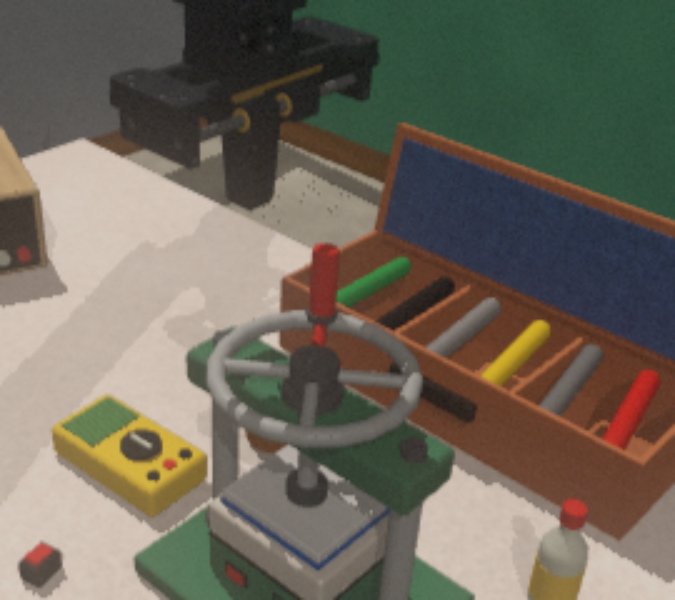

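The handle (322,285 in the crop) is back within about 1 mm of its starting pixels. The fingers are clear above it, and the parts in view have not moved. I'll hand in.

>>> jog_arm --steps "0 -20 0 0;0 0 0 0;0 0 0 0;0 0 0 0"

```text
time: 17.98
ee_pos: [0.5547, 0.056, 0.3496]
tool_rot: [-1.571, 0.002, 0.001]
ft_force: [0.2, -0.4, 0.7]
finger_gap: 0.005
```

```bash
python3 -c "
from h import *
look(); sign_off()"
```

```text
n 248
angle 37.13728929838688 r 0.06515779536892119 [0.58444322 0.00733752 0.26781975]
18.025 [0.5549 0.056  0.3498] [0.46 0.26 0.03] [ 0.17  0.54 -0.59  1.62  0.33  1.08 -0.51]
the job is handed in; nothing more can be done
```

I pushed the handle once round clockwise with the outside of the closed fingers, then lifted clear and handed in at about 18 s.

- **Handle position:** in the last side pictures the handle was within about 1 mm of where it started, and it did not move after I let go.
- **Forces:** the wrist force readings at the end of each move stayed under about 4 N.
- **Parts round the press:** the ones visible in my cropped side views (multimeter, switch, glue) looked unmoved. The screwdriver, tape, plug and jar were not checked at the end; the lowest the fingertips went was about 245 mm above the table.
- **Failed check:** one camera reading, about two-thirds of the way round, could not see the handle because the gripper hid it. The next picture showed it still being pushed. No other checks failed or disagreed.

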